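Flip down the length stop and butt the batten for sawing

ROBOT

A 7-joint arm with a two-finger parallel gripper is mounted at the origin on the work surface. World frame = base frame: x ahead of the robot, y to its left, z up, the work surface at z = 0. Lengths are in mm, angles in rad, forces in N, time in s.
With the tool pointing down it reaches from about 350 to 900 mm from the base axis. Payload 19.9 kg.
Tool frame: the origin (TCP) lies at the very end of the fingers, on their centre line; the grasp point (between the pads) lies 19 mm behind it; z points along the fingers, x is the direction in which the jaws open and shut, and the axes are right-handed (so a half turn about z gives the same grasp; the last joint's range is limited). The gripper opens to 94 mm and grips with 3 to 60 N. Pads are 16 mm wide; open, the fingers measure 119 mm over their backs; the gripper's body (75 mm by 177 mm) begins 78 mm behind the grasp point.
Start: joints at [-1.194, 0.417, -0.01, 1.614, 0.005, 1.111, -0.053], TCP at [254.153, 570.968, 205.425] pointing down, gripper open.
Joint ranges: [-2.81, 2.81], [-0.39, 2.02], [-1.27, 1.25], [0.06, 2.57], [-1.19, 4.33], [0.19, 2], [-2.82, 2.82]. Speed limits (rad/s): [1.89, 1.89, 2.39, 2.39, 3.01, 3.01, 3.01].

INTERFACE

Orientations are given as a 3x3 rotation matrix whose columns are the frame's x, y, z axes.
In Python, from workcell import sensors, cams, ticket gives the robot as it stands. The module is installed in compiled form; this text tells all that it offers.
- The arm moves only by the shell command python3 -m jog 'ROWS'. ROWS is JSON, a list of rows, each an object of numbers: "hand": the finger opening in mm, from 0 to 94; "x", "y", "z": the shift along the tool's x, y, z each as a share of 0.025 m, from -1 to 1; "rx", "ry", "rz": the turn, a rotation vector about the tool's x, y, z each as a share of 2 pi rad, from -1 to 1. In form: [{"hand": .., "x": .., "y": .., "z": .., "rx": .., "ry": .., "rz": ..}, ...]. A call has 1 to 5 rows; each row shifts and turns the pose as measured when the row begins, along the tool's axes as they then stand; what a row does not reach is not made up. A row lasts 1/8 s, in which the tool goes at most 62.5 mm and 10.7 degrees, less where a joint would pass 70% of its speed; a pose out of reach is approached as far as the arm can. A call with a number of a shift or a turn outside -1 to 1 is refused whole. A call with a gripper value outside its range is refused whole. The fingers move at their own pace and stop on an object; the grip force is fixed at half the most. Time passes only in rows, so rows that do not move let the fingers close. It gives the time, the measured TCP pose, the force and the opening at its end, in the units of the state.
- sensors.get_state(): the state, without advancing time (a new reading comes with each control period).
- cams.read_camera(name): name is "scene" or "top"; returns a dict with "pixels" (480x640x3 uint8, red, green, blue), "intrinsics" (3x3 intrinsics, pixels), "D" ([k1, k2, p1, p2, k3] as OpenCV has them; the pictures are not rectified), "xyz" and "rotation" of the camera in the world. Camera axes: x right, y down, z forward; pixel columns grow to the right and rows downward; lengths in mm; the calibration is good to about 2 mm. A picture is of the moment at which its call begins. There is no depth.
- ticket.finish_job(): hands the job in, once; it reports no verdict.
Trained networks look in the newest picture that a camera, given by its name, has taken for a name from the list of things; names that differ only in an ending like _2 or _b are one class to them, and where a whole thing is asked for, a point or a joint stands for the part that bears it (a point fixed in the world has none). Each returns a list of dicts, best first, with "confidence" (0 to 1); they miss things now and then, are a little off and sometimes report something else, mostly with a low value. They report only what shows in the picture. A call takes as long as a camera call.
- cams.boxes_of(camera, query): "position" ([column, row] in pixels, amid what is visible of it).
- cams.silhouettes(camera, query): "region" (480x640 bool, what is visible of it) and "position" ([column, row] in pixels, amid what is visible of it).
The state is a dict: "clock": time; "q": joint angles; "qvel": joint speeds; "joint_efforts": joint torques, N m; "eef_pos": TCP position; "ee_rot": TCP orientation; "wrist_force": force on the tool from outside, world axes, zero at the start; "wrist_torque": the same for the moment, N m; "opening": finger opening in mm.
Only numpy, scipy, OpenCV 4.12 (cv2) and the standard library are available. Lean on these libraries where they do the work, as an engineer would, in place of code of your own. Each camera call takes 0.05 s, during which the arm holds its last target.

TASK

Set up the sawing board for the next cut to length: flip down the length stop that is farther from the saw slot until it hangs fully down in front of the fence, and push the batten back flat against the fence and along it until its end butts against that stop. Only push with the fingers: the batten must stay lying on the board, never lifted. Leave the other stop up and do not disturb the saw, tin, glue bottle and sanding block.

Things in the scene. Friction and masses are not known exactly. Their poses are not given: they have to be found in the camera images.
- station: Sawing board screwed to the bench: grey laminated base 18 mm thick, upright wooden fence on it (22 mm thick) with an aluminium track on top (track top 80 mm above the bench). Origin: at bench height below the fence's working face, mid-length; x points away from the robot into the fence (face at x = 0, base from x = -150 to +30 mm), y along the fence to the robot's left (ends at +-310 mm), z up.
- saw_slot (a point): The saw slot: a 6 mm wide gap through the fence with a dark line across the base, at station y = +51 mm. Point: on the base board at the fence face.
- carrier_a: Bracket of flip stop a, fixed on the fence's top: 36 mm wide, black clamping knob 14 to 34 mm behind the hinge, top 6 mm above it. Origin: on the hinge axis, mid-arm, 100 mm above the bench, 12 mm in front of the fence face; axes as the station's. Stops a and b are alike and may swap places: station y -0.21 to -0.17 m is the farther from the saw slot, -0.07 to -0.03 m the nearer.
- carrier_b: Bracket of flip stop b, fixed on the fence's top: 36 mm wide, black clamping knob 14 to 34 mm behind the hinge, top 6 mm above it. Origin: on the hinge axis, mid-arm, 100 mm above the bench, 12 mm in front of the fence face; axes as the station's. Stops a and b are alike and may swap places: station y -0.21 to -0.17 m is the farther from the saw slot, -0.07 to -0.03 m the nearer.
- stop_a_tip (a point): Middle of the free end of stop a's aluminium arm, a bar 26 mm wide (y -13 to +13 in the bracket's frame), 16 mm thick (8 mm either side of the hinge axis; the bracket's ears beside it reach 6 mm), 74 mm long from the hinge axis to this point. Hanging down, the tip is 8 mm above the base board and the batten butts against the arm's side face at y = +13 mm.
- stop_b_tip (a point): Middle of the free end of stop b's aluminium arm, a bar 26 mm wide (y -13 to +13 in the bracket's frame), 16 mm thick (8 mm either side of the hinge axis; the bracket's ears beside it reach 6 mm), 74 mm long from the hinge axis to this point. Hanging down, the tip is 8 mm above the base board and the batten butts against the arm's side face at y = +13 mm.
- stop_a (a joint): Hinge of stop a's arm, rad. 0 = hanging straight down in front of the fence, on its end stop; pi/2 = level, pointing at the robot; pi = straight up; starts at 3.35 to 3.55, up and leaning back over the fence (end stop 3.6). The hinge is stiff (0.045 N m): the arm stays wherever it is left and must be pushed all the way round.
- stop_b (a joint): Hinge of stop b's arm, rad. 0 = hanging straight down in front of the fence, on its end stop; pi/2 = level, pointing at the robot; pi = straight up; starts at 3.35 to 3.55, up and leaning back over the fence (end stop 3.6). The hinge is stiff (0.045 N m): the arm stays wherever it is left and must be pushed all the way round.
- batten: Loose pale wooden batten lying flat on the base board, 60 x 300 x 20 mm (x, y, z), about 0.25 kg. Origin: centre of its underside, 18 mm above the bench; y along its length to the robot's left. Starts 25 to 50 mm clear of the fence at mid-length, turned up to 6 degrees, its right end 40 to 180 mm short of the farther stop. It passes freely under raised stops.
- batten_butt (a point): Lower rear (fence side) corner of the batten's right end (its -y end), the end that must butt against the stop.
- batten_tail (a point): Lower rear (fence side) corner of the batten's left end (its +y end), the end to push on.
- saw: Back saw with a steel blade and dark wooden handle, lying flat behind the fence, about 95 x 400 mm, 22 mm high; origin near its middle, on the bench. Leave alone.
- tin: Open steel tin of screws, 80 mm wide, 72 mm high, behind one end of the fence; origin: centre of its underside. Leave alone.
- glue: White glue bottle, 60 mm wide, 160 mm high, behind one end of the fence; origin: centre of its underside. Leave alone.
- sander: Cork sanding block 55 x 105 x 35 mm on the bench in front of the sawing board, to the left; origin: centre of its underside. Leave alone.

How it is judged:
By the outcome, as a careful person would: the job done as asked, in the order asked, and still so for the second after the job is handed in, with the robot touching nothing.
It also fails if it takes over 72 s, if anything falls off the work surface, if the arm or the gripper's body presses on something with over 40 N, if the wrist force passes 120 N, or if a joint passes its speed limit or range.

## Working session

There is one attempt and no reset: what is moved stays moved. The work goes in short steps, Python scripts to look and compute and a shell command to move; the robot and the scene stay as the last step left them, time stands still between calls to the robot, and variables do not carry over. Pictures are saved under pics/ and viewed, and the job is handed in when it is done.

```bash
mkdir -p pics
cat > h.py <<'E'
import numpy as np, cv2
from workcell import sensors, cams, ticket
def shot(n,f):
    c=cams.read_camera(n); cv2.imwrite('pics/'+f,c['pixels'][:,:,::-1]); return c
def ray(c,px):
    p=cv2.undistortPoints(np.array([[px]],float),np.array(c['intrinsics'],float),np.array(c['D'],float))[0,0]
    d=np.array(c['rotation'])@np.array([p[0],p[1],1]); return np.array(c['xyz'],float),d
def atz(c,px,z):
    o,d=ray(c,px); return o+d*(z-o[2])/d[2]
def proj(c,P):
    R=np.array(c['rotation']); t=-R.T@np.array(c['xyz'],float)
    return cv2.projectPoints(np.array(P,float).reshape(-1,3),cv2.Rodrigues(R.T)[0],t,np.array(c['intrinsics'],float),np.array(c['D'],float))[0].reshape(-1,2)
E
python3 - <<'E'
from h import *
s=sensors.get_state(); print(s)
for n in('scene','top'):
    c=shot(n,n+'0.png'); print(n,c['xyz'],np.round(c['rotation'],3).tolist())
    for q in['station','saw_slot','carrier_a','stop_a_tip','batten','batten_butt','batten_tail','saw','tin','glue','sander']:
        print(q,[(np.round(b['position']).tolist(),round(b['confidence'],2)) for b in cams.boxes_of(n,q)][:4])
E
```

```text
{'clock': 0.0, 'q': array([-1.19349802,  0.41797587, -0.01031209,  1.61420255,  0.00475221,
        1.11071074, -0.05300066]), 'qvel': array([ 8.26659303e-04, -8.37181499e-04, -2.20590710e-04, -9.28027647e-05,
       -3.12504595e-04,  2.61640355e-03, -1.50994727e-03]), 'joint_efforts': array([-1.50826541e-03, -8.51243377e+01,  6.38397094e-01, -4.25994515e+01,
       -4.87525121e-02,  1.89461588e-02,  1.33243598e-04]), 'eef_pos': array([254.02417686, 570.61222214, 204.81216705]), 'ee_rot': array([[ 4.06626821e-01,  9.13594262e-01, -3.90072271e-04],
       [ 9.13593467e-01, -4.06626985e-01, -1.21315180e-03],
       [-1.26694243e-03,  1.36932580e-04, -9.99999188e-01]]), 'wrist_force': array([-0.00532883, -0.20588146,  0.62262156]), 'wrist_torque': array([0.01570952, 0.0386202 , 0.0029307 ]), 'opening': 93.72082342764784}
scene [1121.78079747 -285.60300048  527.6701709 ] [[0.436, 0.497, -0.75], [0.9, -0.25, 0.358], [-0.01, -0.831, -0.556]]
station [([299.0, 287.0], 0.81)]
saw_slot [([298.0, 286.0], 0.89)]
carrier_a [([319.0, 253.0], 0.89), ([231.0, 280.0], 0.81)]
stop_a_tip [([322.0, 238
[... 215 characters left out ...]
 239.0], 0.69)]
sander [([383.0, 186.0], 0.97)]
top [ 307.3357311     3.23413197 1209.48257607] [[-0.021, -0.983, 0.183], [-1.0, 0.022, 0.005], [-0.009, -0.183, -0.983]]
station [([319.0, 236.0], 0.93)]
saw_slot [([320.0, 238.0], 0.81), ([423.0, 145.0], 0.38)]
carrier_a [([334.0, 189.0], 0.84), ([401.0, 183.0], 0.83), ([302.0, 225.0], 0.59)]
stop_a_tip [([335.0, 190.0], 0.77)]
batten [([301.0, 225.0], 0.89), ([192.0, 151.0], 0.59), ([316.0, 239.0], 0.53)]
batten_butt [([302.0, 225.0], 0.97), ([401.0, 184.0], 0.61)]
batten_tail [([299.0, 225.0], 0.72), ([320.0, 142.0], 0.57)]
saw [([322.0, 143.0], 0.69)]
tin [([424.0, 147.0], 0.58)]
glue [([191.0, 150.0], 0.67)]
sander [([205.0, 328.0], 0.9)]
```

View pics/scene0.png

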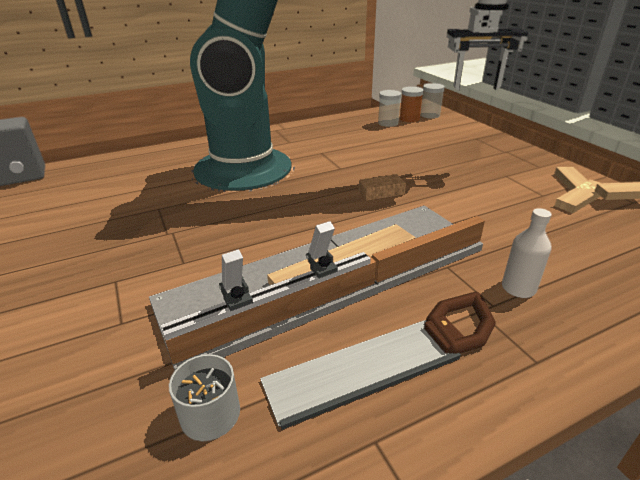

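View pics/top0.png

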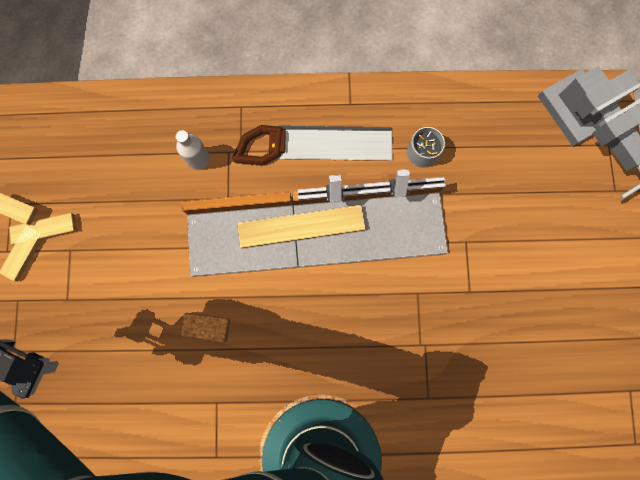

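Run:
```python
import cv2
a=cv2.imread('pics/top0.png')[165:285,175:455]
cv2.imwrite('pics/top0z.png',cv2.resize(a,(784,336),interpolation=cv2.INTER_CUBIC))
a=cv2.imread('pics/scene0.png')[200:370,140:500]
cv2.imwrite('pics/scene0z.png',cv2.resize(a,(792,374),interpolation=cv2.INTER_CUBIC))
```

```text
(no output)
```

View pics/top0z.png

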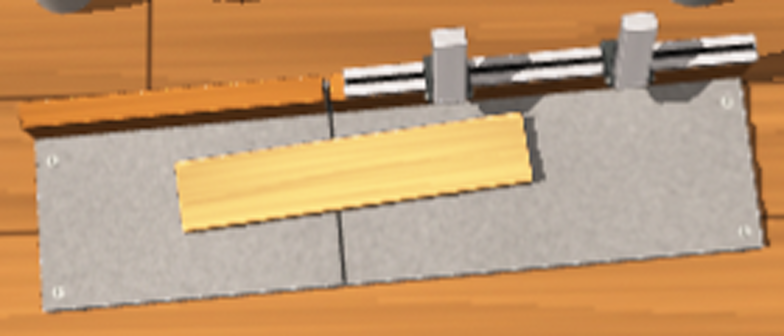

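View pics/scene0z.png

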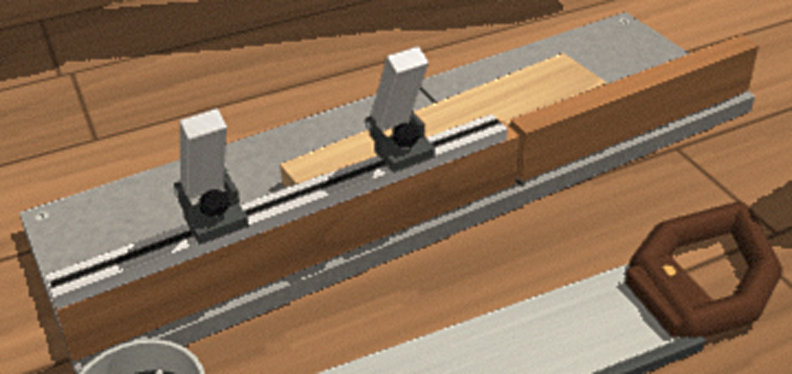

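```bash
cat >> h.py <<'E'
from scipy.optimize import least_squares
def Rz(a): return np.array([[np.cos(a),-np.sin(a),0],[np.sin(a),np.cos(a),0],[0,0,1]])
E
python3 - <<'E'
from h import *
T=cams.read_camera('top');S=cams.read_camera('scene')
t=lambda u,v:(u/2.8+175-.3,v/2.8+165-.3)
s=lambda u,v:(u/2.2+140-.3,v/2.2+200-.3)
obs=[(T,(-150,310,18),t(45,311)),(T,(-150,-310,18),t(765,246)),(T,(-150,51,18),t(344,285)),(T,(22,-310,80),t(755,37)),(T,(0,-310,80),t(757,58)),
(S,(-150,310,18),s(628,13)),(S,(-150,-310,18),s(22,213)),(S,(30,310,18),s(753,97)),(S,(22,-310,80),s(62,304))]
def res(p,w=slice(None)):
    return np.concatenate([proj(c,Rz(p[2])@np.array(P)+[p[0],p[1],0])[0]-q for c,P,q in obs[w]])
r=least_squares(res,[500,0,0],loss='soft_l1'); p=r.x; print('station',p,res(p).reshape(-1,2).round(1).tolist())
for w in (slice(0,5),slice(5,9)): print(least_squares(lambda p:res(p,w),[500,0,0]).x)
bc=[((-30,150),t(184,232)),((30,150),t(176,164)),((30,-150),t(522,113)),((-30,-150),t(532,182))]
rb=lambda b:np.concatenate([proj(T,Rz(b[2])@np.array([x,y,38])+[b[0],b[1],0])[0]-q for (x,y),q in bc])
b=least_squares(rb,[500,0,0]).x; print('batten',b,rb(b).round(1))
W=lambda P:Rz(p[2])@np.array(P,float)+[p[0],p[1],0]
Bl=Rz(p[2]).T@np.array([b[0]-p[0],b[1]-p[1],0]); print('batten in station',Bl,np.degrees(b[2]-p[2]))
# stops: top tip end face centre
for nm,pt,ps in(('far',t(638,20),s(203,118)),('near',t(449,36),s(407,57))):
    def f(v):
        y,th=v; P=W([-12-74*np.sin(th),y,100-74*np.cos(th)])
        return np.concatenate([proj(T,P)[0]-pt,proj(S,P)[0]-ps])
    r=least_squares(f,[-.1,3.4]);print(nm,r.x,f(r.x).round(1),W([-12,r.x[0],100]))
np.save('st.npy',p)
for q in('tin','glue','saw','sander'):
    print(q,[atz(T,x['position'],30).round() for x in cams.boxes_of('top',q)][:1])
E
```

```text
station [5.98320874e+02 6.13441692e+00 6.95037129e-02] [[-1.2, -0.2], [-0.6, -0.5], [-0.1, -0.7], [-0.5, -2.1], [0.1, -0.6], [-1.0, -1.1], [-1.5, -0.8], [1.3, -1.1], [-4.0, -3.6]]
[5.96627874e+02 5.04253150e+00 6.74419166e-02]
[6.01907586e+02 8.53796447e+00 8.01120458e-02]
batten [5.37067133e+02 3.59258866e+01 1.24138098e-01] [-0.3  0.2 -0.4 -0.1  0.1  0.1  0.7 -0.2]
batten in station [-59.03689788  33.97347633   0.        ] 3.1303196703760525
far [-196.49965508    3.48851439] [0.2 0.4 0.2 0.2] [ 599.99630898 -190.72418046  100.        ]
near [-49.95810124   3.51816327] [-0.  -0.1 -0.  -0.1] [589.81932528 -44.53643814 100.        ]
tin []
glue [array([736., 305.,  30.])]
saw [array([738., 307.,  30.])]
sander [array([305., 265.,  30.])]
```

```bash
cat > w.py <<'E'
from h import *
p=np.array([597.5,5.7,.0690])
def where():
    s=sensors.get_state(); R=Rz(p[2]).T
    q=R@(s['eef_pos']-[p[0],p[1],0]); A=R@s['ee_rot']
    print('t',round(s['clock'],2),'st',q.round(1),'yaw',round(np.degrees(np.arctan2(A[1,0],A[0,0])),1),'zax',A[:,2].round(3),'F',(R@s['wrist_force']).round(1),'open',round(s['opening'],1))
if __name__=='__main__': where()
E
python3 -m jog '[{"hand":0,"z":-1,"rz":-0.026},{"hand":0,"x":-1,"rz":-0.026},{"hand":0,"x":-1,"rz":-0.0255},{"hand":0,"x":-1,"y":0.5},{"hand":0,"x":-1,"y":0.5}]'; python3 w.py
```

```text
t 1.5 st [-303.6  587.6  205.4] yaw 62.1 zax [-0. -0. -1.] F [ 0.2 -0.9 -0.6] open 94.3invalid input at $[0]: expected keys hand, x, y, z, rx, ry, rz
```

```bash
python3 -m jog '[{"hand":0,"x":0,"y":0,"z":-1,"rx":0,"ry":0,"rz":-0.026},{"hand":0,"x":-1,"y":0,"z":0,"rx":0,"ry":0,"rz":-0.026},{"hand":0,"x":-1,"y":0,"z":0,"rx":0,"ry":0,"rz":-0.0255},{"hand":0,"x":-1,"y":0.5,"z":0,"rx":0,"ry":0,"rz":0},{"hand":0,"x":-1,"y":0.5,"z":0,"rx":0,"ry":0,"rz":0}]'; python3 w.py
```

```text
clock: 2.12
eef_pos: [273.8, 472.7, 230.9]
ee_rot: [[-0.088, 0.996, -0.0], [0.996, 0.088, -0.0], [-0.0, -0.0, -1.0]]
wrist_force: [0.8, -0.0, -1.0]
opening: 47.5
t 2.12 st [-290.7  488.2  230.9] yaw 91.1 zax [-0. -0. -1.] F [ 0.8 -0.1 -1. ] open 47.5
```

```bash
python3 -m jog '[{"hand":0,"x":-1,"y":0.5,"z":0,"rx":0,"ry":0,"rz":0.003},{"hand":0,"x":-1,"y":0.5,"z":0,"rx":0,"ry":0,"rz":0},{"hand":0,"x":-1,"y":0.5,"z":0,"rx":0,"ry":0,"rz":0},{"hand":0,"x":-1,"y":0.5,"z":0,"rx":0,"ry":0,"rz":0},{"hand":0,"x":-1,"y":0.5,"z":0,"rx":0,"ry":0,"rz":0}]' >/dev/null
python3 -m jog '[{"hand":0,"x":-1,"y":0.5,"z":0,"rx":0,"ry":0,"rz":0},{"hand":0,"x":-1,"y":0.5,"z":0,"rx":0,"ry":0,"rz":0},{"hand":0,"x":-1,"y":0.5,"z":0,"rx":0,"ry":0,"rz":0},{"hand":0,"x":-1,"y":0.5,"z":0,"rx":0,"ry":0,"rz":0},{"hand":0,"x":-1,"y":0.5,"z":0,"rx":0,"ry":0,"rz":0}]' >/dev/null
python3 w.py
python3 -m jog '[{"hand":0,"x":-1,"y":0.5,"z":0,"rx":0,"ry":0,"rz":0},{"hand":0,"x":-1,"y":0.5,"z":0,"rx":0,"ry":0,"rz":0},{"hand":0,"x":-1,"y":0.5,"z":0,"rx":0,"ry":0,"rz":0},{"hand":0,"x":-1,"y":0.5,"z":0,"rx":0,"ry":0,"rz":0},{"hand":0,"x":-1,"y":0.5,"z":0,"rx":0,"ry":0,"rz":0}]' >/dev/null
python3 w.py
```

```text
t 3.38 st [-161.   224.8  231.7] yaw 89.4 zax [ 0.001  0.002 -1.   ] F [ 0.5  0.4 -0.5] open 0.8
t 4.0 st [-98.5  92.1 232. ] yaw 89.0 zax [ 0.002  0.003 -1.   ] F [-0.1 -0.2 -0.1] open 0.5
```

```bash
python3 -m jog '[{"hand":0,"x":-1,"y":0.5,"z":0,"rx":0,"ry":0,"rz":-0.002},{"hand":0,"x":-1,"y":0.5,"z":0,"rx":0,"ry":0,"rz":0},{"hand":0,"x":-1,"y":0.5,"z":0,"rx":0,"ry":0,"rz":0},{"hand":0,"x":-1,"y":0.5,"z":0,"rx":0,"ry":0,"rz":0},{"hand":0,"x":-1,"y":0.5,"z":0,"rx":0,"ry":0,"rz":0}]' >/dev/null
python3 -m jog '[{"hand":0,"x":-1,"y":0.5,"z":0,"rx":0,"ry":0,"rz":0},{"hand":0,"x":-1,"y":0.5,"z":0,"rx":0,"ry":0,"rz":0},{"hand":0,"x":-1,"y":0.5,"z":0,"rx":0,"ry":0,"rz":0},{"hand":0,"x":-1,"y":0.5,"z":0,"rx":0,"ry":0,"rz":0},{"hand":0,"x":-1,"y":0.5,"z":0,"rx":0,"ry":0,"rz":0}]' >/dev/null
python3 w.py
```

```text
t 5.25 st [  25.7 -172.8  232.1] yaw 89.2 zax [ 0.004  0.003 -1.   ] F [-0.2  0.3 -1.4] open 0.6
```

```bash
python3 -m jog '[{"hand":0,"x":-0.9,"y":0.9,"z":0,"rx":0,"ry":0,"rz":0},{"hand":0,"x":0,"y":0,"z":0.7,"rx":0,"ry":0,"rz":0},{"hand":0,"x":0,"y":0,"z":0.9,"rx":0,"ry":0,"rz":0},{"hand":0,"x":0,"y":0,"z":0.9,"rx":0,"ry":0,"rz":0},{"hand":0,"x":0,"y":0,"z":0.8,"rx":0,"ry":0,"rz":0}]' >/dev/null
python3 w.py
python3 - <<'E'
from h import *
shot('scene','scene1.png');shot('top','top1.png')
a=cv2.imread('pics/scene1.png')[150:400,120:440]
b=cv2.imread('pics/top1.png')[80:260,250:490]
cv2.imwrite('pics/z1.png',np.hstack([cv2.resize(a,(400,300)),cv2.resize(b,(400,300))]))
E
```

```text
t 5.88 st [  47.1 -199.4  146.5] yaw 88.9 zax [ 0.004  0.003 -1.   ] F [-0.  -0.8 -0.9] open 0.7
```

View pics/z1.png

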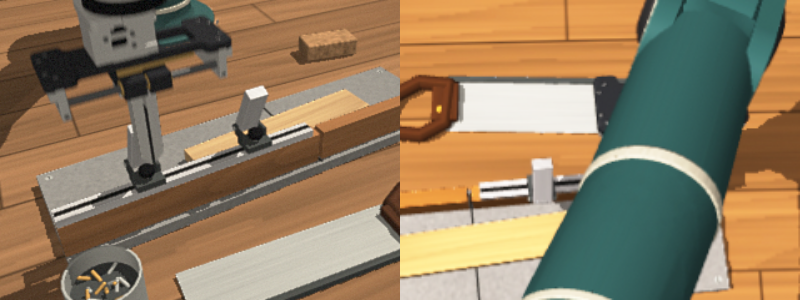

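```bash
python3 -m jog '[{"hand":0,"x":0.1,"y":-0.8,"z":0,"rx":0,"ry":0,"rz":-0.003},{"hand":0,"x":0,"y":-0.5,"z":-0.1,"rx":0,"ry":0,"rz":0},{"hand":0,"x":0,"y":-0.5,"z":0,"rx":0,"ry":0,"rz":0},{"hand":0,"x":0,"y":-0.5,"z":0,"rx":0,"ry":0,"rz":0},{"hand":0,"x":0,"y":-0.4,"z":0.1,"rx":0,"ry":0,"rz":0}]' >/dev/null
python3 w.py
python3 -m jog '[{"hand":0,"x":0,"y":-0.4,"z":0.2,"rx":0,"ry":0,"rz":0},{"hand":0,"x":0,"y":-0.4,"z":0.2,"rx":0,"ry":0,"rz":0}]' >/dev/null
python3 w.py
```

```text
t 6.6 st [ -22.3 -196.2  147.5] yaw 90.0 zax [ 0.005  0.003 -1.   ] F [ 1.  -0.6 -0.2] open 0.4
t 6.85 st [ -43.6 -196.2  136.9] yaw 89.9 zax [ 0.006  0.003 -1.   ] F [0.6 0.  0.7] open 0.2
```

```bash
python3 -m jog '[{"hand":0,"x":0,"y":-0.3,"z":0.5,"rx":0,"ry":0,"rz":0},{"hand":0,"x":0,"y":-0.2,"z":0.6,"rx":0,"ry":0,"rz":0},{"hand":0,"x":0,"y":0,"z":0.6,"rx":0,"ry":0,"rz":0},{"hand":0,"x":0,"y":0,"z":0.6,"rx":0,"ry":0,"rz":0},{"hand":0,"x":0,"y":0,"z":0.6,"rx":0,"ry":0,"rz":0}]' >/dev/null
python3 w.py
python3 - <<'E'
from h import *
shot('scene','scene2.png')
a=cv2.imread('pics/scene2.png')[170:370,120:400]
cv2.imwrite('pics/z2.png',cv2.resize(a,(700,500)))
E
```

```text
t 7.47 st [ -57.1 -195.9   58.8] yaw 89.9 zax [ 0.005  0.003 -1.   ] F [-0.1  0.1  0.1] open 0.4
```

View pics/z2.png

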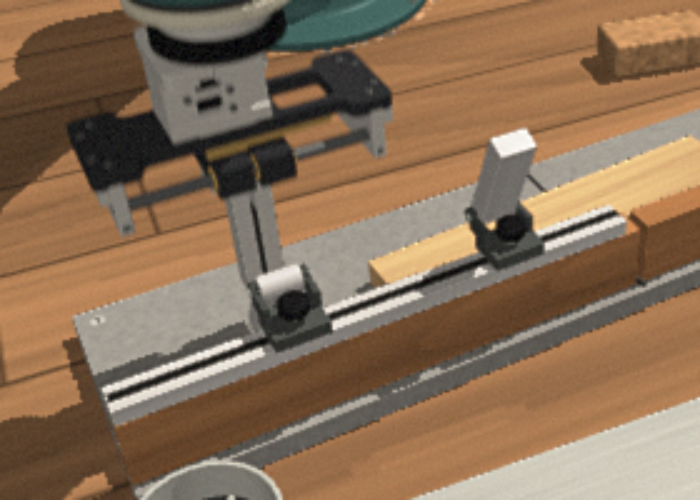

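```bash
python3 -m jog '[{"hand":0,"x":0,"y":0,"z":0.4,"rx":0,"ry":0,"rz":0},{"hand":0,"x":0,"y":0.4,"z":0.1,"rx":0,"ry":0,"rz":0},{"hand":0,"x":0,"y":0.3,"z":0,"rx":0,"ry":0,"rz":0},{"hand":0,"x":0,"y":0.2,"z":0,"rx":0,"ry":0,"rz":0}]' >/dev/null
python3 w.py
python3 -m jog '[{"hand":0,"x":0,"y":0.15,"z":0,"rx":0,"ry":0,"rz":0}]' >/dev/null
python3 w.py
python3 -m jog '[{"hand":0,"x":0,"y":0.15,"z":0,"rx":0,"ry":0,"rz":0}]' >/dev/null
python3 w.py
```

```text
t 8.03 st [ -33.9 -195.5   43.4] yaw 89.9 zax [ 0.002  0.004 -1.   ] F [-1.4 -0.2 -0.9] open 0.2
t 8.15 st [ -30.1 -195.4   43.5] yaw 90.0 zax [ 0.001  0.004 -1.   ] F [-27.2   1.8   9.9] open 0.4
t 8.28 st [ -30.2 -195.4   43.3] yaw 89.9 zax [-0.006  0.006 -1.   ] F [-48.9   8.8  35.3] open 0.7
```

```bash
python3 -m jog '[{"hand":0,"x":0,"y":-0.4,"z":0,"rx":0,"ry":0,"rz":0},{"hand":0,"x":0,"y":-1,"z":-0.5,"rx":0,"ry":0,"rz":0},{"hand":0,"x":0.3,"y":-1,"z":-0.5,"rx":0,"ry":0,"rz":0},{"hand":0,"x":0.5,"y":-1,"z":0,"rx":0,"ry":0,"rz":0},{"hand":0,"x":1,"y":-0.7,"z":0,"rx":0,"ry":0,"rz":0}]' >/dev/null
python3 w.py
python3 -m jog '[{"hand":90,"x":1,"y":0,"z":0,"rx":0,"ry":0,"rz":0},{"hand":90,"x":1,"y":0,"z":0,"rx":0,"ry":0,"rz":0},{"hand":90,"x":1,"y":0,"z":0,"rx":0,"ry":0,"rz":0},{"hand":90,"x":1,"y":0,"z":0,"rx":0,"ry":0,"rz":0},{"hand":90,"x":1,"y":0,"z":0,"rx":0,"ry":0,"rz":0}]' >/dev/null
python3 w.py
```

```text
t 8.9 st [-134.  -151.3   71.1] yaw 89.8 zax [-0.003  0.004 -1.   ] F [ 0.1 -0.7  0.2] open 0.3
t 9.53 st [-132.7  -22.8   74.1] yaw 89.7 zax [ 0.003  0.004 -1.   ] F [-0.1 -0.2 -0.7] open 47.1
```

Check the stop in both cameras before going on.

```bash
python3 -m jog '[{"hand":90,"x":1,"y":0,"z":0,"rx":0,"ry":0,"rz":0},{"hand":90,"x":1,"y":0,"z":0,"rx":0,"ry":0,"rz":0},{"hand":90,"x":1,"y":0,"z":0,"rx":0,"ry":0,"rz":0},{"hand":90,"x":0,"y":0,"z":0.9,"rx":0,"ry":0,"rz":0},{"hand":90,"x":0,"y":0,"z":0.9,"rx":0,"ry":0,"rz":0}]' >/dev/null
python3 w.py
python3 - <<'E'
from h import *
shot('scene','scene3.png');shot('top','top3.png')
a=cv2.imread('pics/scene3.png')[170:370,120:440]
b=cv2.imread('pics/top3.png')[130:290,180:460]
cv2.imwrite('pics/z3.png',np.vstack([cv2.resize(a,(512,320)),cv2.resize(b,(512,280))]))
E
```

```text
t 10.15 st [-128.6   57.9   31.8] yaw 89.8 zax [ 0.013  0.007 -1.   ] F [-0.9  0.1 -0.5] open 89.9
```

View pics/z3.png

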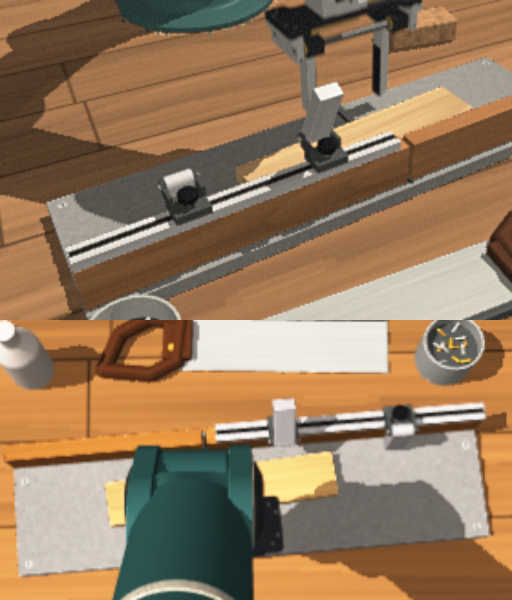

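```bash
python3 -m jog '[{"hand":90,"x":0,"y":0,"z":0.2,"rx":0,"ry":0,"rz":0},{"hand":90,"x":0,"y":0.5,"z":0,"rx":0,"ry":0,"rz":0},{"hand":90,"x":0,"y":0.5,"z":0,"rx":0,"ry":0,"rz":0},{"hand":90,"x":0,"y":0.4,"z":0,"rx":0,"ry":0,"rz":0}]' >/dev/null
python3 w.py
python3 -m jog '[{"hand":90,"x":0,"y":0.4,"z":0,"rx":0,"ry":0,"rz":0},{"hand":90,"x":0,"y":0.4,"z":0,"rx":0,"ry":0,"rz":0}]' >/dev/null
python3 w.py
```

```text
t 10.75 st [-91.2  57.2  28.2] yaw 89.8 zax [ 0.012  0.007 -1.   ] F [-1.4  0.4 -0.8] open 90.1
t 11.0 st [-69.8  57.   28.6] yaw 89.8 zax [ 0.012  0.007 -1.   ] F [-9.5 -4.   2.5] open 89.9
```

```bash
python3 -m jog '[{"hand":90,"x":0,"y":0.07,"z":0,"rx":0,"ry":0,"rz":0}]' >/dev/null
python3 w.py
python3 -m jog '[{"hand":90,"x":0,"y":-0.8,"z":0,"rx":0,"ry":0,"rz":0},{"hand":0,"x":0.5,"y":-1,"z":-0.5,"rx":0,"ry":0,"rz":0},{"hand":0,"x":1,"y":0,"z":-0.5,"rx":0,"ry":0,"rz":0},{"hand":0,"x":1,"y":0,"z":0,"rx":0,"ry":0,"rz":0},{"hand":0,"x":1,"y":0,"z":0,"rx":0,"ry":0,"rz":0}]' >/dev/null
python3 w.py
python3 -m jog '[{"hand":0,"x":1,"y":0,"z":0,"rx":0,"ry":0,"rz":0},{"hand":0,"x":1,"y":0,"z":0,"rx":0,"ry":0,"rz":0},{"hand":0,"x":1,"y":0.3,"z":0,"rx":0,"ry":0,"rz":0},{"hand":0,"x":0.5,"y":1,"z":0,"rx":0,"ry":0,"rz":0},{"hand":0,"x":0,"y":1,"z":0,"rx":0,"ry":0,"rz":0}]' >/dev/null
python3 w.py
```

```text
t 11.12 st [-69.8  57.   28. ] yaw 89.8 zax [ 0.007  0.007 -1.   ] F [-20.5   0.6  12.8] open 90.1
t 11.75 st [-113.6  145.1   54.3] yaw 89.6 zax [ 0.008  0.006 -1.   ] F [-0.1 -0.3  0.4] open 53.3
t 12.38 st [-53.1 238.8  56.3] yaw 89.8 zax [ 0.009  0.008 -1.   ] F [-0.8  0.4  0. ] open 3.2
```

```bash
python3 -m jog '[{"hand":0,"x":0,"y":0.8,"z":0.6,"rx":0,"ry":0,"rz":0},{"hand":0,"x":-0.5,"y":0,"z":0.6,"rx":0,"ry":0,"rz":0}]' >/dev/null
python3 w.py
python3 - <<'E'
from h import *
shot('scene','scene4.png');shot('top','top4.png')
a=cv2.imread('pics/scene4.png')[170:370,160:480]
b=cv2.imread('pics/top4.png')[130:290,180:460]
cv2.imwrite('pics/z4.png',np.vstack([cv2.resize(a,(512,320)),cv2.resize(b,(512,280))]))
E
```

```text
t 12.62 st [-29.5 227.6  26.4] yaw 89.9 zax [ 0.012  0.009 -1.   ] F [-0.7  0.5  0.3] open 0.7
```

View pics/z4.png

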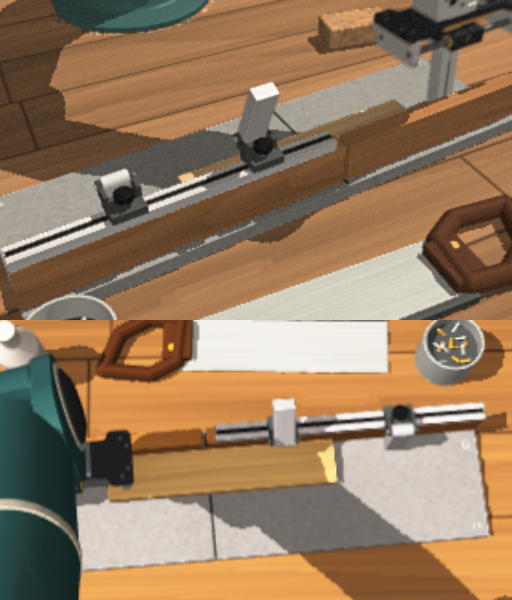

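```bash
python3 -m jog '[{"hand":0,"x":-0.7,"y":-0.05,"z":0,"rx":0,"ry":0,"rz":0},{"hand":0,"x":-0.5,"y":0,"z":0,"rx":0,"ry":0,"rz":0},{"hand":0,"x":-0.5,"y":0,"z":0,"rx":0,"ry":0,"rz":0},{"hand":0,"x":-0.5,"y":0,"z":0,"rx":0,"ry":0,"rz":0}]' >/dev/null
python3 w.py
python3 -m jog '[{"hand":0,"x":-0.5,"y":0,"z":0,"rx":0,"ry":0,"rz":0},{"hand":0,"x":-0.5,"y":0,"z":0,"rx":0,"ry":0,"rz":0},{"hand":0,"x":-0.4,"y":0,"z":0,"rx":0,"ry":0,"rz":0}]' >/dev/null
python3 w.py
```

```text
t 13.22 st [-33.8 167.   26.5] yaw 89.8 zax [ 0.01   0.008 -1.   ] F [-0.1  1.5 -1.2] open 0.2
t 13.6 st [-33.8 129.4  26.5] yaw 89.8 zax [ 0.01   0.008 -1.   ] F [0.1 1.2 0.9] open 0.2
```

```bash
for i in 1 ; do python3 -m jog '[{"hand":0,"x":-0.12,"y":0,"z":0,"rx":0,"ry":0,"rz":0}]' >/dev/null; python3 w.py; done
python3 -m jog '[{"hand":0,"x":-0.1,"y":0,"z":0,"rx":0,"ry":0,"rz":0}]' >/dev/null; python3 w.py
```

```text
t 13.72 st [-33.8 127.7  26.6] yaw 89.8 zax [ 0.01   0.011 -1.   ] F [-0.9 19.6 -0.8] open 0.8
t 13.85 st [-33.9 127.7  26.6] yaw 89.9 zax [ 0.01   0.014 -1.   ] F [-1.1 18.1 -0.9] open 0.4
```

```bash
python3 -m jog '[{"hand":0,"x":0.6,"y":0,"z":0,"rx":0,"ry":0,"rz":0},{"hand":0,"x":1,"y":0,"z":-0.5,"rx":0,"ry":0,"rz":0},{"hand":0,"x":0.5,"y":-1,"z":-0.5,"rx":0,"ry":0,"rz":0},{"hand":0,"x":0,"y":-1,"z":0,"rx":0,"ry":0,"rz":0},{"hand":0,"x":0,"y":-1,"z":0,"rx":0,"ry":0,"rz":0}]' >/dev/null
python3 w.py
python3 - <<'E'
from h import *
shot('scene','scene5.png');shot('top','top5.png')
a=cv2.imread('pics/scene5.png')[190:350,140:460]
b=cv2.imread('pics/top5.png')[170:270,230:460]
cv2.imwrite('pics/z5.png',np.vstack([cv2.resize(a,(600,300)),cv2.resize(b,(600,261),interpolation=cv2.INTER_CUBIC)]))
E
```

```text
t 14.47 st [-109.9  182.9   51.9] yaw 90.0 zax [ 0.011  0.013 -1.   ] F [-0.1  0.2 -0.4] open 0.2
```

View pics/z5.png

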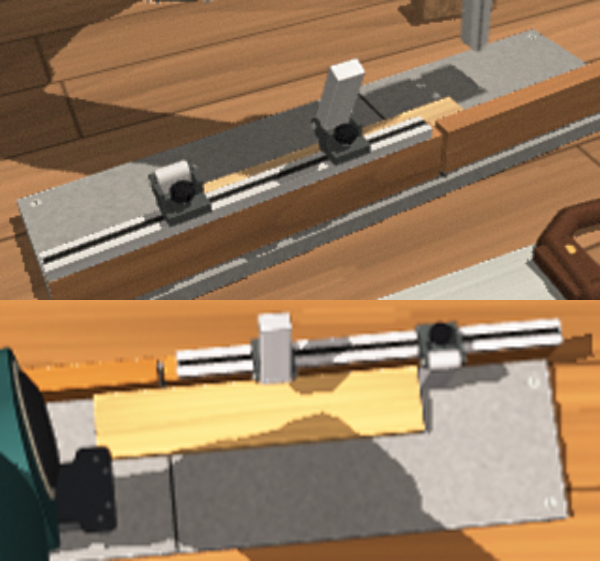

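```bash
python3 -m jog '[{"hand":90,"x":-1,"y":0,"z":-0.6,"rx":0,"ry":0,"rz":0},{"hand":90,"x":-1,"y":0,"z":0,"rx":0,"ry":0,"rz":0},{"hand":90,"x":-1,"y":0,"z":0,"rx":0,"ry":0,"rz":0},{"hand":90,"x":-1,"y":0,"z":0,"rx":0,"ry":0,"rz":0},{"hand":90,"x":-1,"y":0,"z":0,"rx":0,"ry":0,"rz":0}]' >/dev/null
python3 w.py
python3 -m jog '[{"hand":90,"x":-1,"y":0,"z":0,"rx":0,"ry":0,"rz":0},{"hand":90,"x":-1,"y":0,"z":0,"rx":0,"ry":0,"rz":0},{"hand":90,"x":-0.9,"y":0,"z":0.5,"rx":0,"ry":0,"rz":0},{"hand":90,"x":0,"y":0,"z":0.5,"rx":0,"ry":0,"rz":0},{"hand":90,"x":0,"y":0,"z":0.5,"rx":0,"ry":0,"rz":0}]' >/dev/null
python3 w.py
```

```text
t 15.2 st [-107.7   56.6   66.4] yaw 90.3 zax [ 0.013  0.012 -1.   ] F [ 0.1 -0.9 -0.4] open 46.8
t 15.82 st [-102.9  -19.4   27.7] yaw 90.1 zax [ 0.016  0.011 -1.   ] F [ 0.4 -0.9  0.3] open 89.7
```

```bash
python3 -m jog '[{"hand":90,"x":-0.3,"y":0.5,"z":0,"rx":0,"ry":0,"rz":0},{"hand":90,"x":0,"y":0.5,"z":0,"rx":0,"ry":0,"rz":0},{"hand":90,"x":0,"y":0.3,"z":0,"rx":0,"ry":0,"rz":0}]' >/dev/null
python3 w.py
python3 -m jog '[{"hand":90,"x":0,"y":0.1,"z":0,"rx":0,"ry":0,"rz":0}]' >/dev/null
python3 w.py
```

```text
t 16.2 st [-69.7 -25.7  27.3] yaw 90.2 zax [ 0.012  0.012 -1.   ] F [-40.    0.7  29.6] open 90.1
t 16.32 st [-69.9 -25.7  26.8] yaw 90.2 zax [ 0.005  0.013 -1.   ] F [-27.   -0.6  17.6] open 90.2
```

```bash
python3 -m jog '[{"hand":90,"x":0,"y":-0.8,"z":0,"rx":0,"ry":0,"rz":0},{"hand":0,"x":0,"y":-0.8,"z":-0.5,"rx":0,"ry":0,"rz":0},{"hand":0,"x":1,"y":0,"z":-0.5,"rx":0,"ry":0,"rz":0},{"hand":0,"x":1,"y":0,"z":0,"rx":0,"ry":0,"rz":0},{"hand":0,"x":1,"y":0,"z":0,"rx":0,"ry":0,"rz":0}]' >/dev/null
python3 -m jog '[{"hand":0,"x":1,"y":0,"z":0,"rx":0,"ry":0,"rz":0},{"hand":0,"x":1,"y":0,"z":0,"rx":0,"ry":0,"rz":0},{"hand":0,"x":1,"y":0,"z":0,"rx":0,"ry":0,"rz":0},{"hand":0,"x":1,"y":0,"z":0,"rx":0,"ry":0,"rz":0},{"hand":0,"x":0.5,"y":0.2,"z":0,"rx":0,"ry":0,"rz":0}]' >/dev/null
python3 w.py
```

```text
t 17.57 st [-100.9  170.1   58.7] yaw 90.3 zax [ 0.011  0.014 -1.   ] F [-0.3 -0.6 -0.2] open 3.8
```

```bash
python3 -m jog '[{"hand":0,"x":0,"y":0.9,"z":0,"rx":0,"ry":0,"rz":0},{"hand":0,"x":0,"y":0.9,"z":0.4,"rx":0,"ry":0,"rz":0},{"hand":0,"x":0,"y":0.8,"z":0.8,"rx":0,"ry":0,"rz":0},{"hand":0,"x":-0.8,"y":0,"z":0,"rx":0,"ry":0,"rz":0}]' >/dev/null
python3 w.py
```

```text
t 18.07 st [-30.6 152.7  29.4] yaw 90.5 zax [ 0.013  0.015 -1.   ] F [ 0.  -0.2 -0.1] open 0.4
```

```bash
python3 -m jog '[{"hand":0,"x":-0.7,"y":-0.1,"z":0.1,"rx":0,"ry":0,"rz":0},{"hand":0,"x":-0.2,"y":0,"z":0,"rx":0,"ry":0,"rz":0}]' >/dev/null
python3 w.py
python3 -m jog '[{"hand":0,"x":-0.15,"y":0,"z":0,"rx":0,"ry":0,"rz":0}]' >/dev/null; python3 w.py
```

```text
t 18.32 st [-33.2 127.7  27. ] yaw 90.3 zax [ 0.013  0.016 -1.   ] F [-2.7 18.6 -0.6] open 0.3
t 18.45 st [-33.6 127.3  27.5] yaw 90.5 zax [ 0.013  0.02  -1.   ] F [-1.5 29.3 -0.2] open 0.9
```

Still at the stop. Retreat straight off, up and away, and verify.

```bash
python3 -m jog '[{"hand":0,"x":0.6,"y":0,"z":0,"rx":0,"ry":0,"rz":0},{"hand":0,"x":1,"y":0,"z":-1,"rx":0,"ry":0,"rz":0},{"hand":0,"x":1,"y":-0.5,"z":-1,"rx":0,"ry":0,"rz":0},{"hand":0,"x":1,"y":-0.5,"z":-1,"rx":0,"ry":0,"rz":0},{"hand":0,"x":1,"y":-1,"z":-1,"rx":0,"ry":0,"rz":0}]' >/dev/null
python3 -m jog '[{"hand":0,"x":1,"y":-1,"z":-1,"rx":0,"ry":0,"rz":0},{"hand":0,"x":1,"y":-1,"z":-1,"rx":0,"ry":0,"rz":0},{"hand":0,"x":1,"y":-1,"z":0,"rx":0,"ry":0,"rz":0},{"hand":0,"x":1,"y":-1,"z":0,"rx":0,"ry":0,"rz":0},{"hand":0,"x":0.5,"y":-0.5,"z":0,"rx":0,"ry":0,"rz":0}]' >/dev/null
python3 w.py
python3 - <<'E'
from h import *
from w import p
T=shot('top','top6.png');S=shot('scene','scene6.png')
W=lambda P:Rz(p[2])@np.array(P,float)+[p[0],p[1],0]
im=cv2.imread('pics/top6.png')
b=im[165:285,175:455]; a=cv2.imread('pics/scene6.png')[190:350,140:460]
cv2.imwrite('pics/z6.png',np.vstack([cv2.resize(b,(700,300),interpolation=cv2.INTER_CUBIC),cv2.resize(a[:,:],(700,290),interpolation=cv2.INTER_CUBIC)]))
for P in [(-60,-183.5,38),(-60,116.5,38),(0,116.5,38)]:
    q=proj(T,W(P))[0]; print(P,q.round(1),((q-[175,165])*2.5).round())
E
```

```text
t 19.7 st [-206.6  358.8  189.5] yaw 90.4 zax [ 0.018  0.025 -1.   ] F [ 0.6 -0.8 -0.6] open 0.3
(-60, -183.5, 38) [392.1 218.9] [543. 135.]
(-60, 116.5, 38) [266.7 230.2] [229. 163.]
(0, 116.5, 38) [264.9 205.7] [225. 102.]
```

View pics/z6.png

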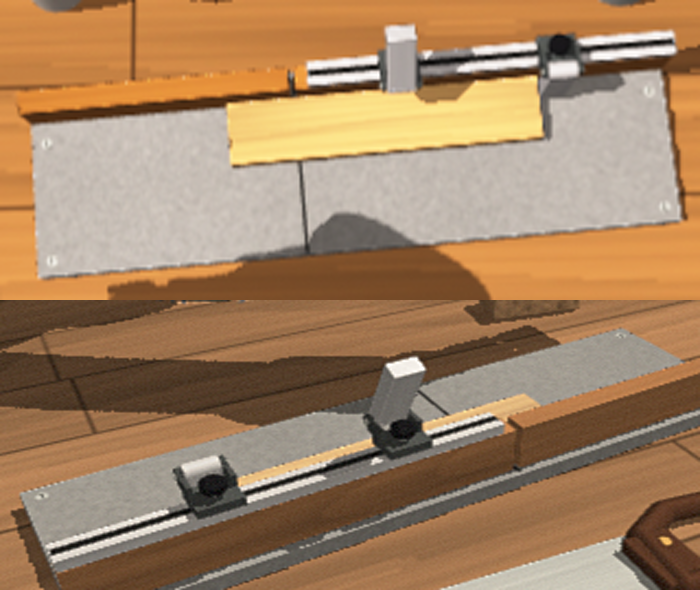

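View pics/top6.png

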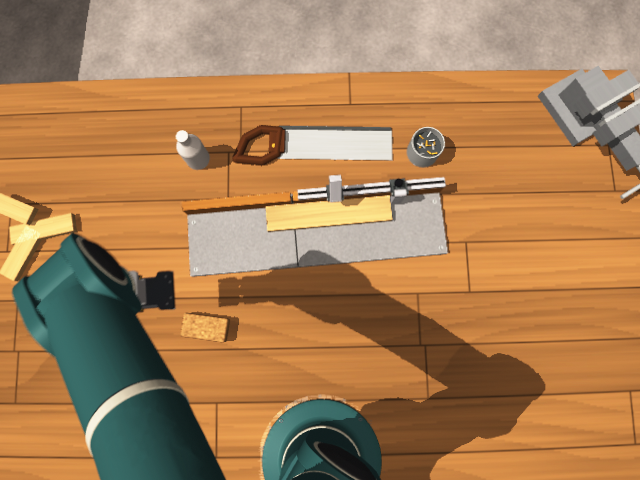

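```bash
python3 -c "
from workcell import ticket
print(ticket.finish_job())"
```

```text
the job is handed in; nothing more can be done
None
```

The sawing board is set up for the next cut, and I handed the job in at about 20 s of the 72 s allowed, with the gripper clear of everything.

- **Stop:** I flipped the farther stop (station y about -197 mm) over and down. I pushed it until it was hard on its end stop, at about 49 N on the wrist.
- **Batten to fence:** I pushed the batten back against the fence with the fingers open. After sliding it along, I pushed it back again, and it stalled at the same place (-69.8 mm).
- **Batten to stop:** I slid it along the fence by its tail until it butted against the stop. A second light push met resistance at the same place (127.7 mm), so the batten had stayed put. The batten was only pushed, never lifted.

In the last pictures, the visible batten corners are within about 1 to 2 pixels of where they should be. The nearer stop is still up, and the saw, tin, glue bottle and sanding block look unmoved.

The highest wrist force was roughly 60 N, when the stop seated. No check failed or disagreed, though the overhead view can only resolve gaps of about 2 mm. That both contacts are fully closed therefore rests on the finger stalls rather than on the pictures.

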